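Third hand for the probe plate

TASK

Slide the blue probe plate up out of its rack slot, carry it to the bearing housing clamped in the vise and bring it gently up flat against the machined face, upright with its tongue on top, its big hole centred on the bore and its two screw holes over the tapped holes. Keep pressing it there with a steady push of about 10 N (between 5 and 15 N) so that a colleague can put in the screws; finish while still holding it like that, with only your gripper and the housing touching the plate. Leave everything else where it is.

Things in the scene. Friction and masses are not known exactly. Their poses are not given: they have to be found in the camera images.
- probe_plate: Blue aluminium probe plate, the only blue one, 8 mm thick all over, about 0.18 kg, upright in one of the rack's slots. Lower part 90 wide, 70 tall, three holes in a row; above it a plain tongue, 36 wide, 48 tall, to hold it by. Front and back alike: either may go against the housing. Origin: middle of the lower edge, mid thickness. x = plate normal, y = along its width, z = up to the tongue.
- plate_centre (a point): Centre of the plate's 24 mm middle hole, mid thickness, 35 mm above its lower edge; axes as the plate. A 15 mm screw hole lies 31 mm to either side of it along y.
- tongue_top (a point): Middle of the top edge of the plate's tongue, mid thickness, 118 mm above the plate's lower edge; axes as the plate. With the plate held here and its face pressed on the housing, the push grows by some 3 to 10 N per mm of travel, as the grip gives a little.
- housing: Grey cast bearing housing, its foot clamped rigidly in the vise; it does not give at all. Origin: centre of the foot's underside, 52 mm above the bench. -x = square out of its machined face (which looks roughly to the robot's left), y = along the face's width, z = up. Level top 122 mm above the origin, with only a 10 mm grease nipple on it, 56 mm behind the face.
- bore_mouth (a point): Centre of the 50 mm bore in the plane of the machined face (upright steel, 104 wide, from 40 mm below to 40 mm above this point), 82 mm above the housing's origin; axes as the housing. An M6 tapped hole lies 31 mm to either side along y. With the plate flat and centred, plate_centre is 4 mm from here along -x.
- vise: Cast screw vise bolted to the bench, brass screw and jaw plate. Origin: on the bench under the middle of the jaw gap; y = along the screw to its tommy bar, x = along the jaws' width, z = up. Jaws 68 wide, tops 90 mm above the bench; base 130 wide, 18 high; reaches 100 mm along -y, 210 mm along +y. The housing's face stands 4 to 16 mm out past the jaws' sides.
- rack: Beech rack fixed to the bench, 230 x 124 x 55 mm. Origin: centre of its underside; axes: x = along its length, across the slots, z = up. Three upright slots at x = -80, 0 and +80 mm, each 11 mm wide and 94 mm long (along y), 45 mm deep with their floor 10 mm above the bench; one plate stands in each.
- black_plate: Black plate of the same outline as the blue one with a single large hole, in another rack slot (any). Bystander. Origin and axes as the blue plate.
- bare_plate: Bare aluminium plate of the same outline with two screw holes only, in another rack slot (any). Bystander. Origin and axes as the blue plate.
- ring_gauge: Chrome ring gauge lying flat on the bench, 60 mm across, 22 mm high. Bystander. Origin: centre of its underside.
- bearing_cup: Red steel bearing cup lying flat, 72 mm across, 20 mm high. Bystander. Origin: centre of its underside.
- roller: Blued tapered roller standing on its large end, 25 mm across, 30 mm high. Bystander. Origin: centre of its underside.
- probe: Silver bayonet-mount probe lying on the bench along its x axis, about 120 mm long and 26 mm high. Bystander. Origin: below its middle, on the bench.
- hex_key: Dark hex key lying flat on the bench, 90 mm long, short leg 28 mm, 6 mm thick. Bystander. Origin: on the bench under the middle of the long leg.
Things that resemble listed ones, but are neither listed nor needed, are in the scene too. What is shaped like the probe_plate but red is not meant.

How it is judged:
By the outcome, as a careful person would: the job done as asked, in the order asked, and still so for the second after the job is handed in, while the arm keeps its last pose, push and grip.
It also fails if it takes over 58 s, if anything falls off the work surface, if the arm or the gripper's body presses on something with over 40 N, if the wrist force passes 120 N, or if a joint passes its speed limit or range.

ROBOT

A 6-joint arm with a two-finger parallel gripper is mounted at the origin on the work surface. World frame = base frame: x ahead of the robot, y to its left, z up, the work surface at z = 0. Lengths are in m, angles in degrees, forces in N, time in s.
With the tool pointing down it reaches from about 0.4 to 0.825 m from the base axis. Payload 7 kg.
Tool frame: the origin (TCP) lies midway between the tips of the shut fingers; the grasp point (between the pads) lies 19 mm behind it; z points along the fingers, y is the direction in which the jaws open and shut (so a half turn about z gives the same grasp; the last joint's range is limited). The gripper opens to 88 mm and grips with 3 to 60 N. Pads are 19 mm wide; open, the fingers measure 130 mm over their backs; the gripper's body (78 mm by 193 mm) begins 47 mm behind the grasp point.
Start: joints at [86.752, 20.546, 0.682, 0, -70.136, -16.507], TCP at [0.228, 0.635, 0.227] pointing down, gripper open.
Joint ranges: [-176.03, 176.03], [-82.01, 121.73], [-58.28, 71.71], [-173.87, 95.51], [-174.79, -0.11], [-173.66, 173.66]. Speed limits (degrees/s): [136.94, 136.94, 172.46, 180, 180, 180].

INTERFACE

Orientations are given as a 3x3 rotation matrix whose columns are the frame's x, y, z axes.
In Python, from rig import robot gives the robot as it stands. Calls block until the motion is done:
- robot.goto(position, orientation): joint-space move of the TCP to a pose.
- robot.servo_line(position, ori=None, speed=0.15): straight line of the TCP; ori=None keeps the orientation; speed is the mean speed in m/s.
- robot.movej(angles): joint-space move.
- robot.move_gripper(opening): opening from 0.0 (shut) to 1.0 (fully open); the grip force is fixed at half the most; returns when the fingers have stopped.
- robot.dwell(seconds).
- robot.ik(position, orientation): joint angles nearest the present ones, or None.
- robot.grab_frame(name): name is "side" or "top"; returns (picture, depth): 384x512x3 uint8, red, green, blue; 384x512 float32, m along the optical axis (not along the pixel's ray), 0 where there is no reading.
- robot.camera_info(name): a dict with "vfov" (degrees; the focal length in pixels is half the picture's height over the tangent of half this angle, whatever the lens; pixels are square), "cx", "cy" (the principal point, pixels), "view" (4x4, takes a point from world to camera coordinates). Camera axes: x right, y down, z forward; pixel columns grow to the right and rows downward; lengths in m; the calibration is good to about 2 mm. A picture is of the moment at which its call begins. camera_info takes no time and is no camera call.
A pose or a line that the arm cannot do raises robot.Unreachable and nothing moves.
- robot.job_done(): hands the job in, once; it reports no verdict.
Readings, each from a call of its own:
- robot.read_t(): time.
- robot.read_qpos(): joint angles.
- robot.read_qvel(): joint speeds.
- robot.read_effort(): joint torques, N m.
- robot.read_position(): TCP position.
- robot.read_tcp_rot(): TCP orientation.
- robot.read_force(): force on the tool from outside, world axes, zero at the start.
- robot.read_ft_torque(): the same for the moment, N m.
- robot.read_grip_width(): opening from 0.0 (shut) to 1.0 (fully open).
Only numpy, scipy, OpenCV 4.12 (cv2) and the standard library are available. Lean on these libraries where they do the work, as an engineer would, in place of code of your own. Each camera call takes 0.05 s, during which the arm holds its last target.

## Working session

There is one attempt and no reset: what is moved stays moved. The work goes in short steps, each a Python script; the robot and the scene stay as the last script left them, time stands still between calls to the robot, and variables do not carry over. Pictures are saved under pics/ and viewed, and the job is handed in when it is done.

```bash
ls; mkdir -p pics
cat > h.py <<'E'
import numpy as np, cv2
from rig import robot
def K(n):
    i=robot.camera_info(n); f=192/np.tan(np.radians(i['vfov']/2)); return f,i['cx'],i['cy'],np.array(i['view'])
def unproj(n,depth,u=None,v=None):
    f,cx,cy,V=K(n)
    if u is None:
        v,u=np.mgrid[0:depth.shape[0],0:depth.shape[1]]
        d=depth
    else:
        u=np.asarray(u);v=np.asarray(v); d=depth
    P=np.stack([(u-cx)/f*d,(v-cy)/f*d,d],-1)
    R=V[:3,:3];t=V[:3,3]
    return (P-t)@R
def proj(n,p):
    f,cx,cy,V=K(n); p=np.asarray(p)@V[:3,:3].T+V[:3,3]
    return np.stack([f*p[...,0]/p[...,2]+cx,f*p[...,1]/p[...,2]+cy],-1)
def save(n,img,crop=None,s=1):
    if crop: img=img[crop[1]:crop[3],crop[0]:crop[2]]
    img=cv2.resize(img,None,fx=s,fy=s,interpolation=cv2.INTER_CUBIC)
    cv2.imwrite('pics/'+n,img[...,::-1])
E
python3 - <<'E'
from h import *
for n in('side','top'):
    im,d=robot.grab_frame(n); np.savez(n+'0.npz',im=im,d=d); save(n+'0.png',im,s=1.5)
    print(n,robot.camera_info(n))
print(robot.read_t(),robot.read_force(), robot.read_tcp_rot())
E
```

```text
pics
side {'vfov': 47.83245714390486, 'cx': 260.2240992159628, 'cy': 192.11635811019366, 'view': array([[ 0.99682953, -0.07852404, -0.01284011, -0.53164201],
       [-0.06109512, -0.65199691, -0.75575618,  0.08377361],
       [ 0.05097332,  0.75414455, -0.65472721,  1.25912875],
       [ 0.        ,  0.        ,  0.        ,  1.        ]])}
top {'vfov': 57.51777239550619, 'cx': 255.49415859189307, 'cy': 192.66582558318396, 'view': array([[-0.02772257, -0.99957057, -0.00949413,  0.00495239],
       [-0.98652401,  0.02889038, -0.16104572,  0.54380317],
       [ 0.16125085,  0.00490158, -0.98690128,  1.07735109],
       [ 0.        ,  0.        ,  0.        ,  1.        ]])}
0.1 [-0.01859263  0.39533724 -0.47176271] [[ 9.41105246e-01 -3.38113597e-01 -3.34663877e-04]
 [-3.38113719e-01 -9.41104158e-01 -1.44134160e-03]
 [ 1.72383628e-04  1.46960859e-03 -9.99998905e-01]]
```

View pics/side0.png

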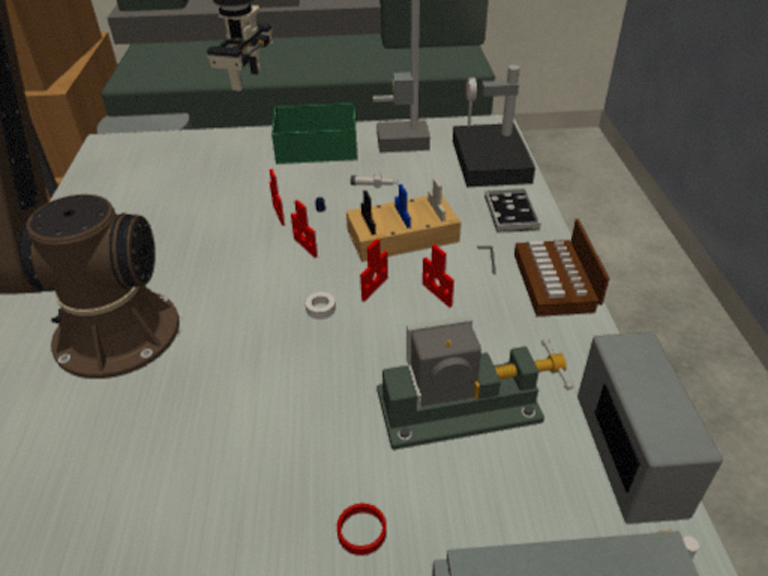

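View pics/top0.png

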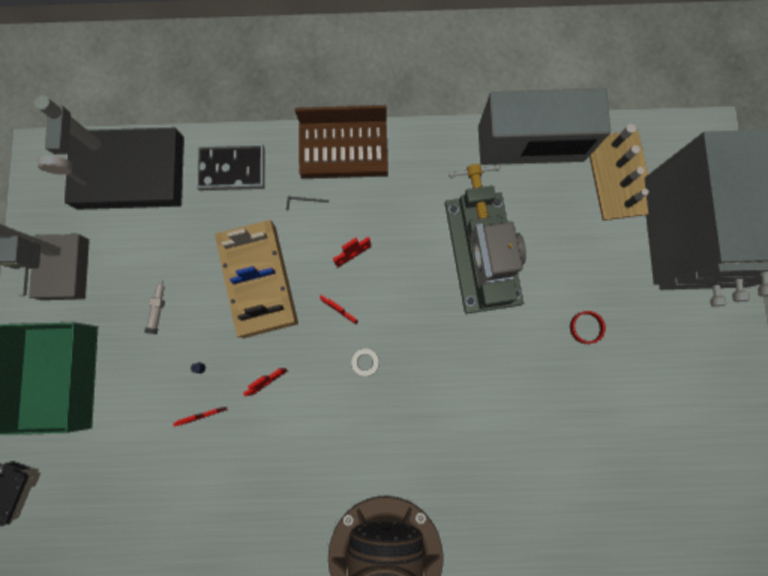

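Run:
```python
from h import *
for n,c in(('side',(220,100,320,180)),('side',(250,205,390,305)),('top',(135,140,205,230)),('top',(290,100,370,215))):
    im=np.load(n+'0.npz')['im']; save(f'{n}_{c[0]}.png',im,c,5 if n=='side' else 6 if c[0]==135 else 5)
a=np.load('top0.npz'); P=unproj('top',a['d'])
for u,v in((168,183),(180,180),(160,200),(320,160),(340,165),(316,165),(330,180),(232,165),(240,163),(225,205),(176,254),(132,277),(242,242)):
    print(u,v,P[v,u].round(3))
```

```text
168 183 [0.575 0.259 0.089]
180 180 [0.584 0.224 0.082]
160 200 [0.527 0.293 0.056]
320 160 [ 0.612 -0.199  0.173]
340 165 [ 0.596 -0.255  0.173]
316 165 [ 0.611 -0.196  0.117]
330 180 [ 0.553 -0.224  0.174]
232 165 [0.623 0.059 0.102]
240 163 [0.637 0.036 0.068]
225 205 [0.497 0.081 0.119]
176 254 [0.357 0.234 0.083]
132 277 [0.294 0.36  0.097]
242 242 [ 0.389  0.038 -0.001]
```

```bash
cd pics; python3 -c "
import cv2,numpy as np
a=cv2.imread('side_220.png');b=cv2.imread('side_250.png');print(a.shape,b.shape)
c=cv2.imread('top_135.png');d=cv2.imread('top_290.png');print(c.shape,d.shape)
o=np.zeros((600,840,3),np.uint8);o[:c.shape[0],:c.shape[1]]=c;o[:575,425:825]=d;cv2.imwrite('tt.png',o[:,:800]) if 0 else cv2.imwrite('tt.png',cv2.resize(o,(800,571)))
"
```

```text
(400, 500, 3) (500, 700, 3)
(540, 420, 3) (575, 400, 3)
```

View pics/side_220.png

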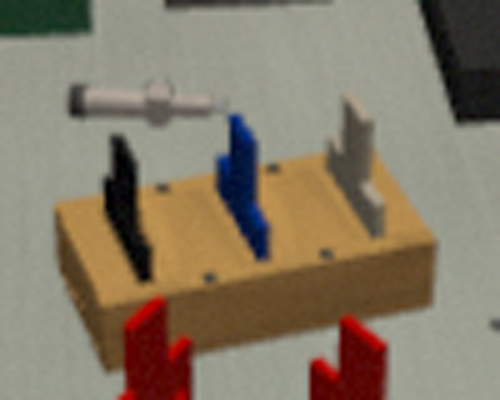

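View pics/side_250.png

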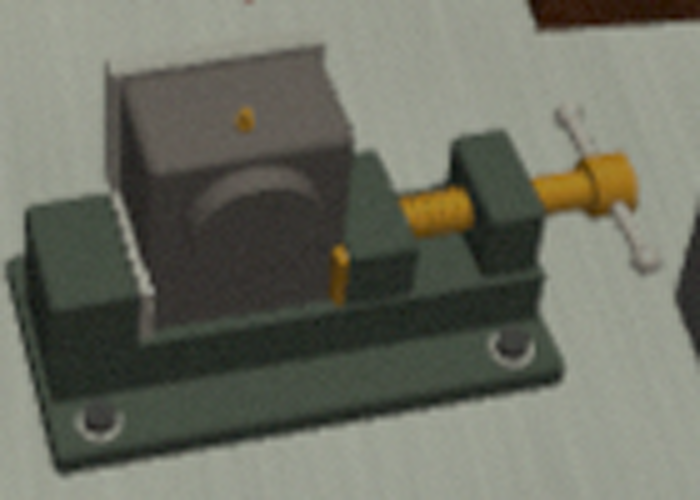

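View pics/tt.png

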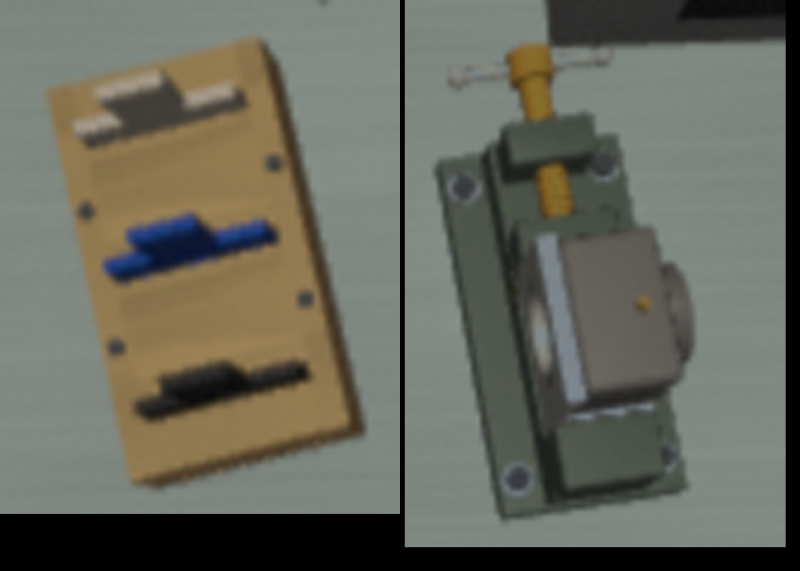

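Run:
```python
from h import *
for n in('top','side'):
    a=np.load(n+'0.npz'); P=unproj(n,a['d']); im=a['im'].astype(int)
    X,Y,Z=P[...,0],P[...,1],P[...,2]
    def rect(m,nm):
        m=cv2.morphologyEx(m.astype(np.uint8),cv2.MORPH_CLOSE,np.ones((3,3)))
        k,l,s,c=cv2.connectedComponentsWithStats(m); i=1+s[1:,4].argmax(); m=l==i
        p=P[m]; r=cv2.minAreaRect((p[:,:2]*1000).astype(np.float32)); print(n,nm,m.sum(),'zmed',np.median(p[:,2]).round(4),np.round(cv2.boxPoints(r),1).tolist(),'c',np.round(r[0],1),'size',np.round(r[1],1),'ang',round(r[2],2))
        return m
    reg=(X>.4)&(X<.75)&(Y>.15)&(Y<.36)
    rect(reg&(abs(Z-.055)<.005)&(im[...,0]>im[...,2]+30),'rack')
    b=reg&(im[...,2]>im[...,0]+40); m=rect(b&(Z>.06),'blue')
    for lo,hi in((.06,.083),(.083,.1),(.1,.12),(.12,.14)):
        q=b&(Z>lo)&(Z<hi); print(lo,q.sum(), P[q].mean(0).round(4) if q.sum() else '')
    print('blue zmax',np.percentile(Z[m],[1,50,95,99]).round(4))
    reg=(X>.45)&(X<.72)&(Y>-.36)&(Y<-.15)
    rect(reg&(abs(Z-.174)<.006),'houstop')
    tops=reg&(abs(Z-.174)<.006); print('plane z', np.percentile(Z[tops],[5,50,95]).round(4))
    # bench check
    q=(X>.3)&(X<.45)&(Y>-.1)&(Y<.02); print('bench z',np.median(Z[q]).round(4))
```

```text
top rack 2152 zmed 0.0558 [[243.60000610351562, 146.8000030517578], [362.8999938964844, -16.0], [740.2000122070312, 260.3999938964844], [621.0, 423.20001220703125]] c [491.9 203.6] size [467.8 201.8] ang 36.22
top blue 82 zmed 0.1099 [[563.7999877929688, 306.29998779296875], [576.9000244140625, 248.0], [592.5, 251.5], [579.4000244140625, 309.79998779296875]] c [578.2 278.9] size [16.  59.8] ang 12.65
0.06 45 [0.5765 0.2605 0.0765]
0.083 13 [0.5737 0.2736 0.0862]
0.1 13 [0.574  0.2657 0.113 ]
0.12 31 [0.5765 0.2643 0.1278]
blue zmax [0.0643 0.1099 0.1302 0.1315]
top houstop 862 zmed 0.1731 [[301.6000061035156, -113.30000305175781], [615.7000122070312, -311.20001220703125], [677.0, -214.0], [362.8999938964844, -16.0]] c [ 489.3 -163.6] size [114.9 371.3] ang 57.78
plane z [0.1699 0.1731 0.1762]
bench z 0.0022
side rack 1162 zmed 0.0522 [[456.6000061035156, 336.6000061035156], [470.8999938964844, -936.7000122070312], [720.2000122070312, -933.9000244140625], [705.7999877929688, 339.3999938964844]] c [ 588.4 -298.6] size [ 249.3 1273.4] ang 0.65
side blue 130 zmed 0.0847 [[566.2000122070312, 303.20001220703125], [587.5999755859375, 207.3000030517578], [595.9000244140625, 209.1999969482422], [574.5999755859375, 305.0]] c [581.1 256.2] size [ 8.5 98.2] ang 12.55
0.06 62 [0.58   0.2532 0.072 ]
0.083 21 [0.5798 0.2523 0.0919]
0.1 27 [0.5802 0.2519 0.1106]
0.12 20 [0.5808 0.2592 0.124 ]
blue zmax [0.0609 0.0847 0.1252 0.1261]
side houstop 1008 zmed 0.1711 [[470.8999938964844, -936.7000122070312], [581.7000122070312, -947.9000244140625], [657.5, -199.0], [546.5999755859375, -187.8000030517578]] c [ 564.2 -567.9] size [752.7 111.4] ang 84.23
plane z [0.1687 0.1712 0.1735]
bench z -0.002
```

```bash
cat >> h.py <<'E'
def frame(c,yaw):  # local frame: columns x,y,z, yaw of x axis deg
    a=np.radians(yaw); R=np.array([[np.cos(a),-np.sin(a),0],[np.sin(a),np.cos(a),0],[0,0,1]]); return np.array(c),R
def draw(n,img,pts,col,crop,s,closed=True):
    uv=(proj(n,pts)+.5-np.array(crop[:2]))*s
    cv2.polylines(img,[np.round(uv*8).astype(np.int32)],closed,col,1,cv2.LINE_AA,3)
def plate_pts(x=0.004):
    y=np.array([-45,45,45,18,18,-18,-18,-45])/1e3; z=np.array([0,0,70,70,118,118,70,70])/1e3
    return np.stack([0*y+x,y,z],-1)
E
python3 - <<'E'
from h import *
for n in('top','side'):
    a=np.load(n+'0.npz'); P=unproj(n,a['d']); im=a['im'].astype(int)
    X,Y,Z=P[...,0],P[...,1],P[...,2]; ok=a['d']>.2
    def rect(m,nm):
        k,l,s,c=cv2.connectedComponentsWithStats(m.astype(np.uint8)); i=1+s[1:,4].argmax(); m=l==i
        p=P[m]; r=cv2.minAreaRect((p[:,:2]*1000).astype(np.float32)); print(n,nm,m.sum(),'z',np.median(p[:,2]).round(4),'c',np.round(r[0],1),'size',np.round(r[1],1),'ang',round(r[2],2))
        return m
    reg=ok&(X>.4)&(X<.75)&(Y>.1)&(Y<.38)
    rect(reg&(abs(Z-.055)<.007)&(im[...,0]>im[...,2]+25),'rack')
    reg=ok&(X>.45)&(X<.72)&(Y>-.36)&(Y<-.13)
    m=rect(reg&(abs(Z-.174)<.008),'houstop')
    # pixel edges: left extreme of the top per row
E
```

```text
top rack 2151 z 0.0557 c [577.5 265.3] size [230.2 125.4] ang 13.06
top houstop 867 z 0.173 c [ 598.2 -240.4] size [103.9  85.6] ang 7.39
side rack 1175 z 0.0521 c [581.1 258.7] size [231.4 132.5] ang 12.99
side houstop 1032 z 0.1711 c [ 600.2 -240.1] size [103.9  77.8] ang 8.12
```

```bash
cat > ov.py <<'E'
from h import *
import sys
def ov(tag,face,fyaw,pc,pyaw,data='0',which=('rack','hous')):
    out=[]
    for n in('top','side'):
        im=np.load(n+data+'.npz')['im']
        for w in which:
            crop={('top','rack'):(140,140,200,205),('top','hous'):(300,140,360,215),('side','rack'):(230,118,290,172),('side','hous'):(262,205,332,280)}[n,w]; s=6
            g=cv2.resize(im[crop[1]:crop[3],crop[0]:crop[2]],None,fx=s,fy=s,interpolation=cv2.INTER_CUBIC).copy()
            if w=='rack':
                c,R=frame(pc,pyaw)
                for x in(-.004,.004): draw(n,g,plate_pts(x)@R.T+c,(255,255,0),crop,s)
                r=np.array([[-115,-62,45],[115,-62,45],[115,62,45],[-115,62,45]])/1e3
                draw(n,g,r@R.T+c,(0,255,0),crop,s)
            else:
                c,R=frame(face,fyaw)  # bore mouth; -x out of face
                y=np.array([-52,52,52,-52])/1e3; z=np.array([-40,-40,40,40])/1e3
                draw(n,g,np.stack([0*y,y,z],-1)@R.T+c,(255,255,0),crop,s)
                t=np.linspace(0,2*np.pi,40); draw(n,g,np.stack([0*t,.025*np.cos(t),.025*np.sin(t)],-1)@R.T+c,(0,255,0),crop,s)
            out.append(g)
    H=max(g.shape[0] for g in out)
    out=[cv2.copyMakeBorder(g,0,H-g.shape[0],0,4,cv2.BORDER_CONSTANT) for g in out]
    for i in range(0,len(out),2): save(f'{tag}_{i}.png',np.hstack(out[i:i+2]))
E
python3 - <<'E'
from ov import *
ov('ov1',[.5935,-.199,.134],7.7-90,[.579,.262,.010],13.0)
E
```

```text
(no output)
```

View pics/ov1_0.png

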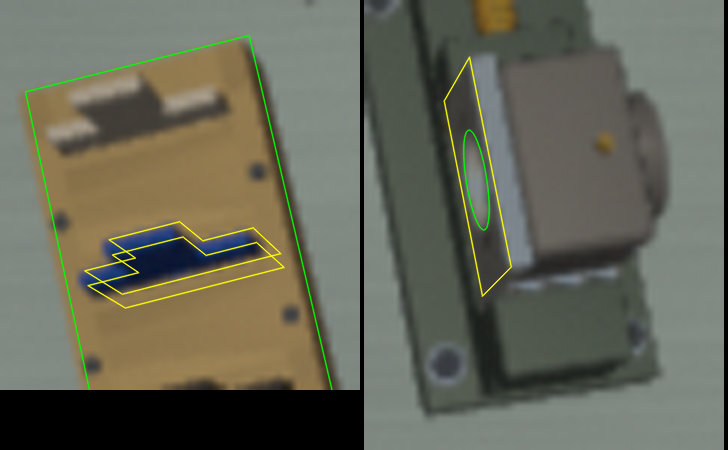

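View pics/ov1_2.png

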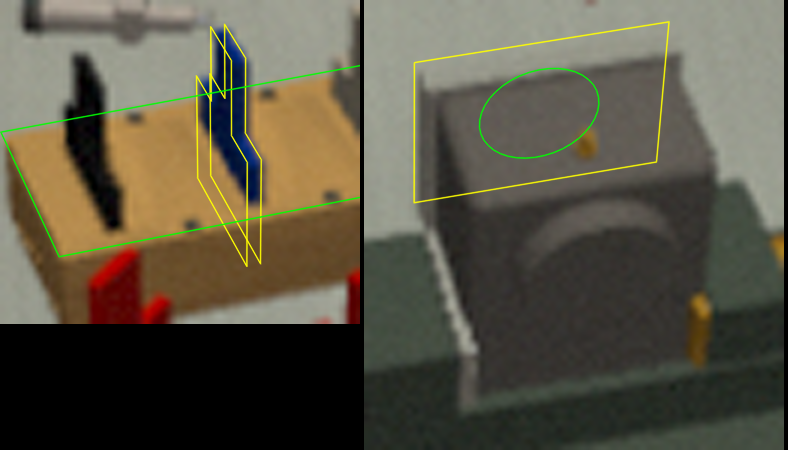

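Run:
```python
from h import *
im=np.load('side0.npz')['im']; d=np.load('side0.npz')['d']
c=(265,208,331,258); s=12
g=cv2.resize(im[c[1]:c[3],c[0]:c[2]],None,fx=s,fy=s,interpolation=cv2.INTER_CUBIC)
g=np.clip(g.astype(float)*1.6,0,255).astype(np.uint8).copy()
for u in range(c[0],c[2],5): cv2.putText(g,str(u),((u-c[0])*s,10),0,.35,(255,255,0)); cv2.line(g,((u-c[0])*s+6,12),((u-c[0])*s+6,18),(255,255,0))
for v in range(c[1],c[3],5): cv2.putText(g,str(v),(0,(v-c[1])*s+10),0,.35,(255,255,0)); cv2.line(g,(26,(v-c[1])*s+6),(32,(v-c[1])*s+6),(255,255,0))
save('sz.png',g)
P=unproj('side',d)
for v in range(213,240,2): print(v,[P[v,u].round(3).tolist() for u in (275,290,305,318)])
f,cx,cy,V=K('side'); print(f,cx,cy,-V[:3,:3].T@V[:3,3])
f,cx,cy,V=K('top'); print(f,cx,cy,-V[:3,:3].T@V[:3,3])
```

```text
213 [[0.576, -0.015, -0.004], [0.62, -0.02, -0.003], [0.626, -0.206, 0.172], [0.701, -0.031, -0.0]]
215 [[0.575, -0.024, -0.004], [0.589, -0.21, 0.173], [0.625, -0.211, 0.171], [0.7, -0.036, -0.003]]
217 [[0.553, -0.214, 0.173], [0.588, -0.217, 0.173], [0.624, -0.217, 0.17], [0.698, -0.046, -0.002]]
219 [[0.553, -0.219, 0.172], [0.588, -0.221, 0.171], [0.623, -0.222, 0.169], [0.697, -0.055, -0.001]]
221 [[0.553, -0.219, 0.166], [0.587, -0.228, 0.171], [0.622, -0.23, 0.17], [0.695, -0.063, -0.001]]
223 [[0.552, -0.23, 0.17], [0.586, -0.236, 0.172], [0.621, -0.237, 0.171], [0.694, -0.07, -0.002]]
225 [[0.551, -0.234, 0.167], [0.586, -0.239, 0.17], [0.62, -0.244, 0.171], [0.693, -0.077, -0.003]]
227 [[0.551, -0.239, 0.166], [0.584, -0.25, 0.174], [0.618, -0.251, 0.172], [0.648, -0.252, 0.17]]
229 [[0.551, -0.239, 0.159], [0.584, -0.253, 0.171], [0.618, -0.257, 0.171], [0.647, -0.259, 0.171]]
231 [[0.551, -0.24, 0.154], [0.583, -0.26, 0.172], [0.617, -0.262, 0.17], [0.645, -0.268, 0.174]]
233 [[0.551, -0.238, 0.145], [0.582, -0.264, 0.169], [0.616, -0.269, 0.171], [0.644, -0.272, 0.172]]
235 [[0.551, -0.239, 0.14], [0.581, -0.273, 0.172], [0.615, -0.273, 0.169], [0.646, -0.27, 0.163]]
237 [[0.551, -0.243, 0.137], [0.581, -0.277, 0.17], [0.615, -0.275, 0.164], [0.645, -0.274, 0.161]]
239 [[0.551, -0.241, 0.128], [0.58, -0.281, 0.168], [0.614, -0.28, 0.164], [0.646, -0.271, 0.15]]
432.94151994777957 260.2240992159628 192.11635811019366 [ 0.47089265 -0.93669162  0.88087194]
349.8411098807208 255.49415859189307 192.66582558318396 [ 0.36288839 -0.01604114  1.15086336]
```

View pics/sz.png

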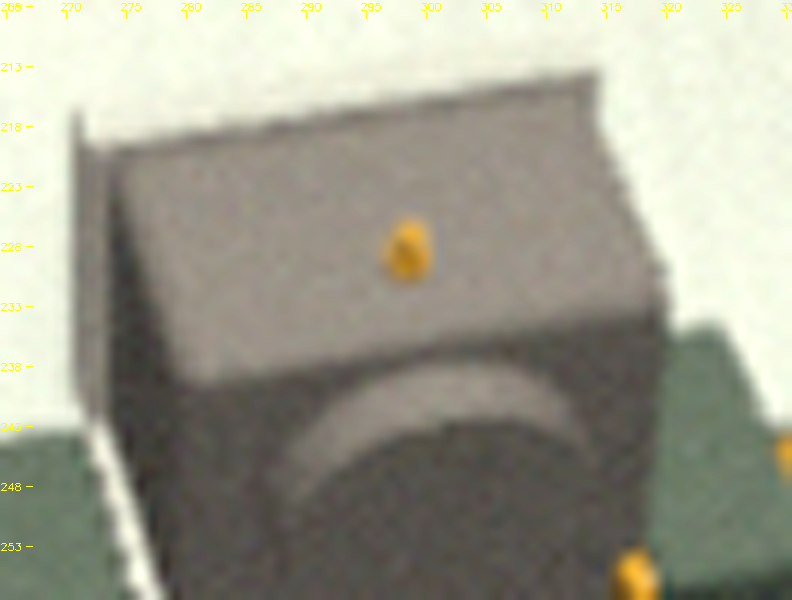

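Run:
```python
from h import *
d=np.load('side0.npz')['d'];P=unproj('side',d)
E=[]
for u in range(268,318):
    for v in range(200,225):
        if P[v,u,2]>.15: 
            p=P[v,u]; E.append((u,v,*p)); break
for e in E: print(e[0],e[1],np.round(e[2:],3))
d=np.load('top0.npz')['d'];P=unproj('top',d)
L=[]
print('top')
for v in range(148,190):
    for u in range(300,335):
        if P[v,u,2]>.165 and P[v,u,2]<.18: L.append((u,v,*P[v,u])); break
for e in L: print(e[0],e[1],np.round(e[2:],3))
```

```text
271 217 [ 0.544 -0.21   0.171]
272 217 [ 0.547 -0.21   0.171]
273 217 [ 0.549 -0.211  0.171]
274 217 [ 0.551 -0.214  0.174]
275 216 [ 0.554 -0.209  0.172]
276 216 [ 0.556 -0.211  0.174]
277 216 [ 0.559 -0.208  0.171]
278 216 [ 0.561 -0.209  0.172]
279 216 [ 0.563 -0.208  0.171]
280 216 [ 0.566 -0.21   0.172]
281 215 [ 0.568 -0.206  0.171]
282 215 [ 0.571 -0.205  0.17 ]
283 215 [ 0.573 -0.206  0.17 ]
284 215 [ 0.575 -0.209  0.173]
285 215 [ 0.578 -0.208  0.173]
286 215 [ 0.58  -0.209  0.173]
287 215 [ 0.583 -0.205  0.169]
288 202 [ 0.471 -0.937  0.881]
289 214 [ 0.587 -0.207  0.174]
290 201 [ 0.471 -0.937  0.881]
291 214 [ 0.592 -0.204  0.17 ]
292 214 [ 0.595 -0.203  0.169]
293 214 [ 0.597 -0.206  0.172]
294 213 [ 0.6   -0.201  0.17 ]
295 212 [ 0.471 -0.937  0.881]
296 213 [ 0.604 -0.205  0.173]
297 213 [ 0.607 -0.204  0.173]
298 213 [ 0.609 -0.205  0.173]
299 213 [ 0.611 -0.206  0.174]
300 213 [ 0.614 -0.202  0.17 ]
301 212 [ 0.617 -0.201  0.172]
302 212 [ 0.619 -0.201  0.172]
303 212 [ 0.622 -0.201  0.171]
304 212 [ 0.624 -0.203  0.173]
305 212 [ 0.626 -0.203  0.173]
306 212 [ 0.628
[... 776 characters left out ...]
608 -0.197  0.168]
320 163 [ 0.604 -0.199  0.172]
320 164 [ 0.6   -0.198  0.174]
320 165 [ 0.597 -0.198  0.173]
320 166 [ 0.595 -0.198  0.172]
320 167 [ 0.593 -0.199  0.167]
320 168 [ 0.59  -0.198  0.169]
321 169 [ 0.585 -0.2    0.177]
321 170 [ 0.582 -0.2    0.174]
321 171 [ 0.58  -0.2    0.172]
321 172 [ 0.578 -0.2    0.17 ]
321 173 [ 0.576 -0.201  0.165]
322 174 [ 0.571 -0.202  0.175]
322 175 [ 0.568 -0.202  0.175]
322 176 [ 0.565 -0.202  0.173]
322 177 [ 0.562 -0.202  0.172]
323 178 [ 0.559 -0.204  0.175]
322 179 [ 0.558 -0.203  0.167]
323 180 [ 0.553 -0.204  0.175]
323 181 [ 0.55  -0.204  0.175]
323 182 [ 0.548 -0.204  0.171]
323 183 [ 0.546 -0.205  0.167]
324 184 [ 0.541 -0.206  0.176]
```

```bash
cat >> h.py <<'E'
def toolR(jaw_yaw):
    a=np.radians(jaw_yaw); y=np.array([np.cos(a),np.sin(a),0]); z=np.array([0,0,-1.]); x=np.cross(y,z); return np.stack([x,y,z],1)
E
python3 - <<'E'
from h import *
for jy in (12.7,192.7):
    for z in (.093,.16,.36): print('rack',jy,z,robot.ik([.580,.260,z],toolR(jy)))
for jy in (-83.5,96.5):
    for p in ([.594,-.15,.36],[.594,-.2,.182]): print('hous',jy,robot.ik(p,toolR(jy)))
E
```

```text
rack 12.7 0.093 [ 41.70872885  23.20252109 -14.06084794   0.         -52.73663098
 150.99127115]
rack 12.7 0.16 [ 41.70872885  19.61954681  -9.75902103   0.         -60.62143216
 150.99127115]
rack 12.7 0.36 [ 41.70872885  13.90227195   8.36474783   0.         -84.46247588
 150.99127115]
rack 192.7 0.093 [ 41.70872885  23.20252109 -14.06084794   0.         -52.73663098
 -29.00872885]
rack 192.7 0.16 [ 41.70872885  19.61954681  -9.75902103   0.         -60.62143216
 -29.00872885]
rack 192.7 0.36 [ 41.70872885  13.90227195   8.36474783   0.         -84.46247588
 -29.00872885]
hous -83.5 [  4.07187423  11.59932371   5.39877714   0.         -83.79945343
  92.42812577]
hous -83.5 [ -0.789147    17.82392042  -9.31670807   0.         -62.85937151
  97.289147  ]
hous 96.5 [  4.07187423  11.59932371   5.39877714   0.         -83.79945343
 -87.57187423]
hous 96.5 [ -0.789147    17.82392042  -9.31670807   0.         -62.85937151
 -82.710853  ]
```

Run:
```python
from h import *
for n in('top','side'):
    d=np.load(n+'0.npz')['d'];P=unproj(n,d);Z=P[...,2];ok=(d>.2)&(Z>.13)&(Z<.8)&(P[...,1]>.12)&(P[...,0]>.3)&(P[...,0]<.9)&(P[...,1]<.8)
    q=P[ok]; r=np.hypot(q[:,0],q[:,1]); a=np.degrees(np.arctan2(q[:,1],q[:,0]))
    for lo in range(10,80,8):
        m=(a>=lo)&(a<lo+8)
        if m.sum(): i=r[m].argmin(); print(n,lo,m.sum(),q[m][i].round(3),'rmin',r[m].min().round(3),'zmax',q[m][:,2].max().round(3))
```

```text
top 18 20 [0.5  0.23 0.13] rmin 0.55 zmax 0.134
top 26 2 [0.501 0.259 0.132] rmin 0.564 zmax 0.132
top 34 894 [0.777 0.594 0.187] rmin 0.978 zmax 0.243
top 42 615 [0.593 0.677 0.136] rmin 0.9 zmax 0.226
top 50 127 [0.539 0.693 0.141] rmin 0.878 zmax 0.183
side 18 1 [0.658 0.253 0.13 ] rmin 0.705 zmax 0.13
side 26 36 [0.886 0.592 0.194] rmin 1.066 zmax 0.234
side 34 425 [0.781 0.586 0.174] rmin 0.976 zmax 0.236
side 42 609 [0.58  0.681 0.136] rmin 0.895 zmax 0.384
side 50 29 [0.548 0.687 0.131] rmin 0.879 zmax 0.189
```

Run:
```python
from h import *
robot.goto([.580,.260,.16],toolR(192.7)); robot.move_gripper(.45)
print(robot.read_t(),robot.read_position(),robot.read_grip_width())
for n in('side','top'):
    im,d=robot.grab_frame(n); np.savez(n+'1.npz',im=im,d=d)
c=(225,80,305,170); s=6
im=np.load('side1.npz')['im']
g=cv2.resize(im[c[1]:c[3],c[0]:c[2]],None,fx=s,fy=s,interpolation=cv2.INTER_CUBIC).copy()
# expected: TCP, vertical line below & jaw line
p=np.array([[.58,.26,.16],[.58,.26,.128]]); draw('side',g,p,(0,255,255),c,s,False)
nrm=np.array([np.cos(np.radians(12.7)),np.sin(np.radians(12.7)),0]); 
for z in(.16,): draw('side',g,np.array([p[0]-nrm*.02,p[0]+nrm*.02]),(255,255,0),c,s,False)
save('hov.png',g)
```

```text
2.9333 [0.58002885 0.25994796 0.15998305] 0.44875610395961324
```

View pics/hov.png

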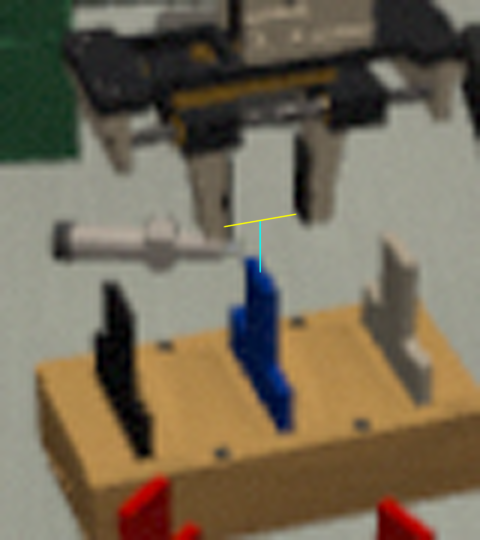

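Run:
```python
from h import *
robot.servo_line([.580,.2615,.12],speed=.12)
print('f',robot.read_force())
robot.servo_line([.580,.2615,.093],speed=.06)
print('f',robot.read_force(),robot.read_ft_torque())
for n in('side','top'):
    im,d=robot.grab_frame(n); np.savez(n+'2.npz',im=im,d=d)
print(robot.read_t(),robot.read_position())
c=(225,80,305,170); s=6
save('low.png',np.load('side2.npz')['im'],c,s)
```

```text
f [ 1.14257658 -0.2721056   0.47144499]
f [-0.40195542 -0.40638792 -0.31662366] [ 0.08067821 -0.03784539  0.02419876]
4.2167 [0.58023887 0.26164903 0.09330422]
```

View pics/low.png

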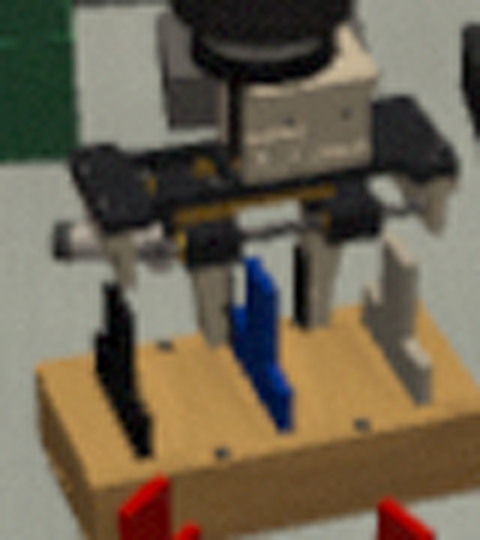

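Run:
```python
from h import *
robot.move_gripper(0.0)
print(robot.read_t(),robot.read_grip_width(),robot.read_position())
f=np.mean([robot.read_force() for _ in range(5)],0);print(f,robot.read_ft_torque())
im,d=robot.grab_frame('side'); save('closed.png',im,(225,80,305,170),6)
```

```text
4.8333 0.09079111997351517 [0.58002733 0.26146508 0.09306519]
[-0.68879196  0.20837167  0.43716828] [ 0.07480384  0.0133905  -0.03825433]
```

View pics/closed.png

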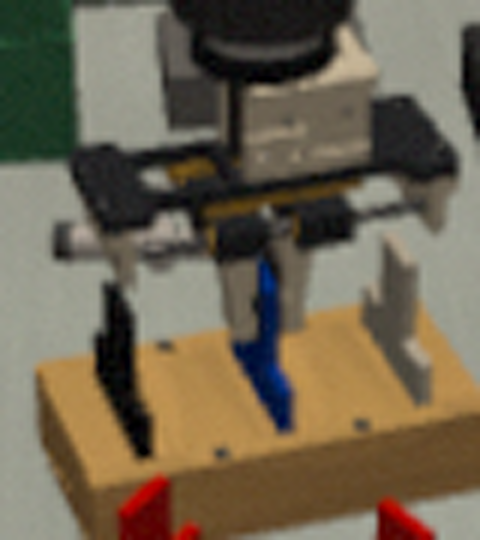

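Run:
```python
from h import *
robot.servo_line([.580,.2615,.12],speed=.06); print(robot.read_force())
robot.servo_line([.580,.2615,.15],speed=.1); print(robot.read_force(), robot.read_grip_width())
robot.servo_line([.580,.2615,.36],speed=.2); print(robot.read_force(), robot.read_grip_width(),robot.read_t())
face=np.array([.594,-.201]); n=np.array([-np.sin(np.radians(6.5)),np.cos(np.radians(6.5))])
p=face+n*.06
robot.goto([*p,.36],toolR(96.5)); 
robot.servo_line([*p,.25],speed=.15)
print(robot.read_t(),robot.read_position(),robot.read_force())
for k in('side','top'):
    im,d=robot.grab_frame(k); np.savez(k+'3.npz',im=im,d=d)
save('s3.png',np.load('side3.npz')['im'],(230,110,360,300),3); save('t3.png',np.load('top3.npz')['im'],(250,110,370,230),5)
```

```text
[ 0.4488128   0.76373004 -2.77608999]
[-0.83684151 -0.46336175 -3.23138509] 0.09475689078075597
[ 0.6393839  -0.29716648 -1.80030229] 0.08789429396785171 7.1333
9.5083 [ 0.58788925 -0.14126741  0.25101557] [-7.43598021e-01  9.54910844e-04 -1.40450346e+00]
```

View pics/s3.png

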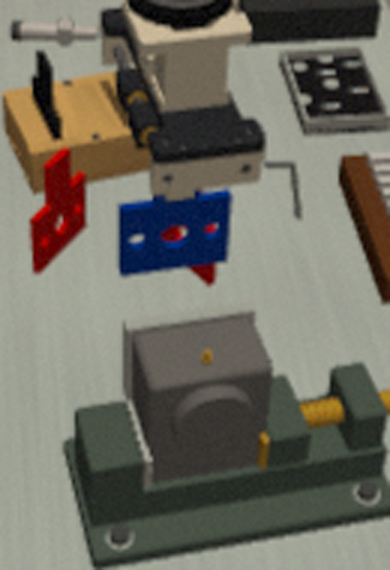

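View pics/t3.png

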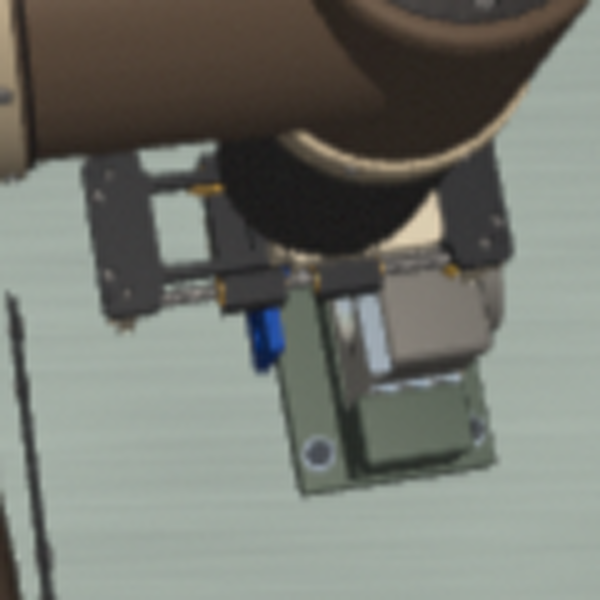

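```bash
cat > fitp.py <<'E'
from h import *
from scipy.optimize import least_squares
def bluemask(im,box):
    im=im.astype(int); m=(im[...,2]>im[...,0]+35)&(im[...,2]>im[...,1]+20)
    b=np.zeros_like(m); b[box[1]:box[3],box[0]:box[2]]=1; return m&b
E
python3 - <<'E'
from fitp import *
a=np.load('side3.npz'); m=bluemask(a['im'],(260,165,315,210)); d=a['d']; P=unproj('side',d)
m&=(d>.2); q=P[m]; print(m.sum(),q.mean(0).round(4))
# robust plane
for _ in range(4):
    c=q.mean(0); _,_,vt=np.linalg.svd(q-c); n=vt[2]; r=(q-c)@n; q=q[abs(r)<.004]
n*=np.sign(n[1]); print('plane n',n.round(4),'yaw of normal dev',np.degrees(np.arctan2(-n[0],n[1])).round(2),'tilt',np.degrees(np.arcsin(n[2])).round(2),len(q),np.std(r)); 
tcp=np.array(robot.read_position()); org=tcp-[0,0,.083]
nn=np.array([-np.sin(np.radians(6.5)),np.cos(np.radians(6.5)),0])
print('near face offset along normal (expect -.004):',(c-org)@nn)
s=5;cr=(250,150,325,225); im=a['im']
g=cv2.resize(im[cr[1]:cr[3],cr[0]:cr[2]],None,fx=s*2,fy=s*2,interpolation=cv2.INTER_CUBIC).copy();s*=2
o,R=frame(org,6.5-90)
draw('side',g,plate_pts(.004)@R.T+o,(255,255,0),cr,s)
t=np.linspace(0,2*np.pi,40)
for y,rad in((-.031,.0075),(0,.012),(.031,.0075)):
    draw('side',g,np.stack([0*t+.004,y+rad*np.cos(t),.035+rad*np.sin(t)],-1)@R.T+o,(0,255,0),cr,s)
save('ovp3.png',g)
E
```

```text
753 [ 0.5902 -0.1449  0.2044]
plane n [-0.1683  0.9339  0.3153] yaw of normal dev 10.22 tilt 18.38 90 0.0014772373573320248
near face offset along normal (expect -.004): -0.006380011362158993
```

View pics/ovp3.png

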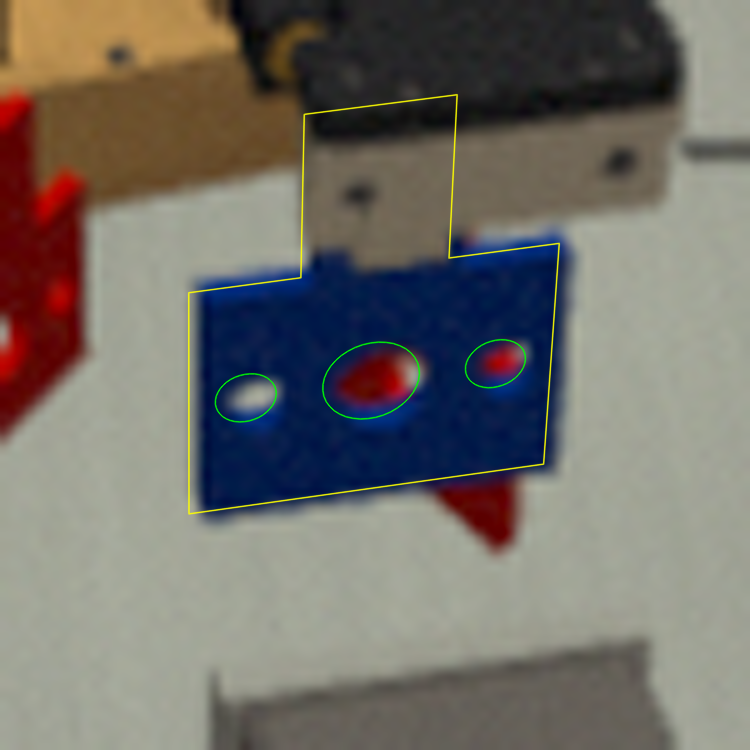

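```bash
cat > ov3.py <<'E'
from h import *
def ov3(tag,data,org,face,yawp,yawf,crops,w=.0025):
    out=[]
    for n in crops:
        im=np.load(n+data+'.npz')['im']; cr,s=crops[n]
        g=cv2.resize(im[cr[1]:cr[3],cr[0]:cr[2]],None,fx=s,fy=s,interpolation=cv2.INTER_CUBIC)
        g=np.clip(g*1.3,0,255).astype(np.uint8).copy()
        o,R=frame(org,yawp-90); 
        for x in(-.004,.004): draw(n,g,(plate_pts(x)+[0,w,0])@R.T+o,(255,255,0),cr,s)
        o,R=frame(face,yawf-90)
        y=np.array([-52,52,52,-52])/1e3; z=np.array([-40,-40,40,40])/1e3
        draw(n,g,np.stack([0*y,y,z],-1)@R.T+o,(255,0,255),cr,s)
        save(f'{tag}_{n}.png',g)
E
python3 - <<'E'
from ov3 import *
p=np.array([.58789,-.14127,.251-.083])
ov3('c1','3',p,[.594,-.200,.134],6.5,6.5,{'side':((262,165,330,240),8),'top':((292,160,352,220),10)})
E
```

```text
(no output)
```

View pics/c1_side.png

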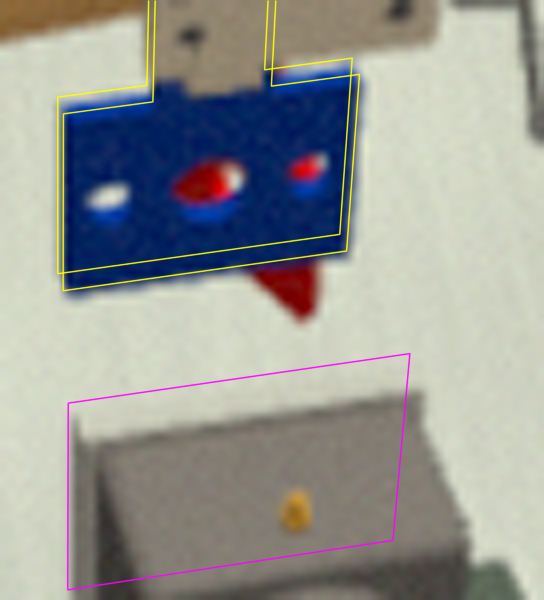

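View pics/c1_top.png

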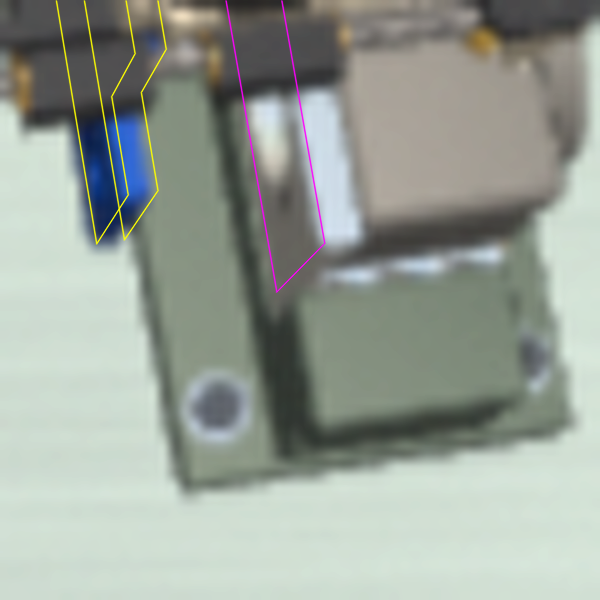

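```bash
cat > tgt.py <<'E'
from h import *
YAW=6.5
a=np.radians(YAW); nn=np.array([-np.sin(a),np.cos(a),0]); ww=np.array([np.cos(a),np.sin(a),0])
F=np.array([.5948,-.202,.134])
def tcp(gap,dw=0,dz=0): return F+nn*(.004+gap)+ww*(-.0025+dw)+np.array([0,0,.182-.134+dz])
E
python3 - <<'E'
from tgt import *
for k,sel in(('side',None),('top',None)):
    d=np.load(k+'0.npz')['d'];P=unproj(k,d);E=[]
    if k=='side':
        for u in range(272,314):
            v=np.where((d[205:225,u]>.2)&(P[205:225,u,2]>.15))[0]; E.append((u,205+v.min()))
    else:
        for v in range(150,184):
            u=np.where((d[v,305:335]>.2)&(P[v,305:335,2]>.165))[0]; E.append((305+u.min(),v))
    E=np.array(E,float)
    # line in pixels, then intersect rays with z=.174
    f,cx,cy,V=K(k); C=-V[:3,:3].T@V[:3,3]
    vx,vy,x0,y0=cv2.fitLine(E.astype(np.float32),cv2.DIST_HUBER,0,.01,.01).ravel()
    pts=[]
    for t in(-15,15):
        u,v=x0+vx*t,y0+vy*t
        if k=='side': v-=.5
        else: u-=.5
        r=V[:3,:3].T@np.array([(u-cx)/f,(v-cy)/f,1]); pts.append(C+r*(.174-C[2])/r[2])
    A,B=pts; s=(B-A)/(B-A)[0]; print(k,'yaw',np.degrees(np.arctan(s[1])).round(2),'y at x=.595',(A+s*(.595-A[0]))[1].round(4))
robot.servo_line(tcp(.05,0,.05),ori=toolR(90+YAW),speed=.12)
robot.servo_line(tcp(.05),speed=.12)
robot.servo_line(tcp(.018),speed=.08)
print(robot.read_t(),robot.read_position(),tcp(.018),np.mean([robot.read_force() for _ in range(5)],0))
for k in('side','top'):
    im,d=robot.grab_frame(k); np.savez(k+'4.npz',im=im,d=d)
from ov3 import ov3
p=np.array(robot.read_position())-[0,0,.083]
ov3('c2','4',p,F,YAW,YAW,{'side':((262,165,332,240),8),'top':((292,145,362,215),8)})
E
```

```text
side yaw 7.3 y at x=.595 -0.2055
top yaw 7.28 y at x=.595 -0.1964
11.0333 [ 0.58969364 -0.18103219  0.18188208] [ 0.5898256  -0.18042443  0.182     ] [-0.07970727 -0.37914498 -1.78397558]
```

View pics/c2_side.png

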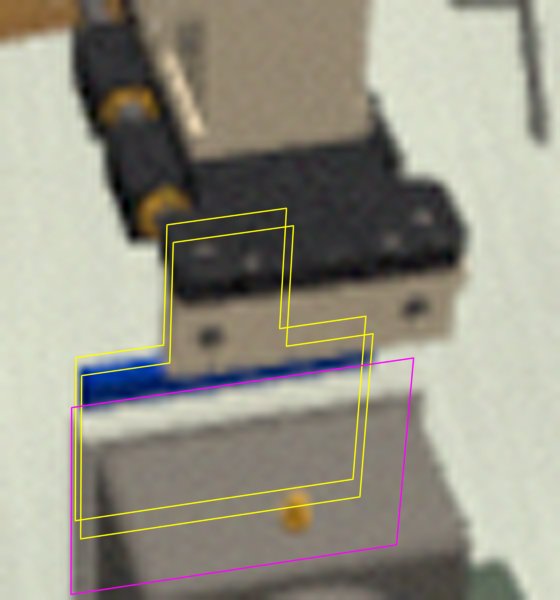

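View pics/c2_top.png

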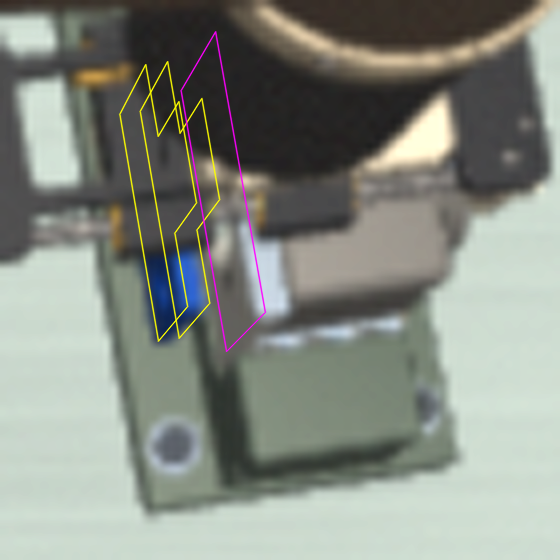

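Run:
```python
from h import *
im=np.load('side4.npz')['im'].astype(float)
c=(266,205,320,225); s=14
g=cv2.resize(im[c[1]:c[3],c[0]:c[2]],None,fx=s,fy=s,interpolation=cv2.INTER_CUBIC)
d=np.load('side4.npz')['d'];P=unproj('side',d)
z=P[c[1]:c[3],c[0]:c[2],2]; z=np.clip((z-.0)/.2*255,0,255); z=cv2.resize(np.repeat(z[...,None],3,2),None,fx=s,fy=s,interpolation=cv2.INTER_NEAREST)
g=np.vstack([np.clip((g-60)*2,0,255),z]).astype(np.uint8).copy()
for u in range(c[0],c[2],2): cv2.putText(g,str(u),(int((u-c[0]+.5)*s)-10,9),0,.3,(255,0,0)); cv2.line(g,(int((u-c[0]+.5)*s),12),(int((u-c[0]+.5)*s),18),(255,0,0))
save('z4.png',g)
```

```text
(no output)
```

View pics/z4.png

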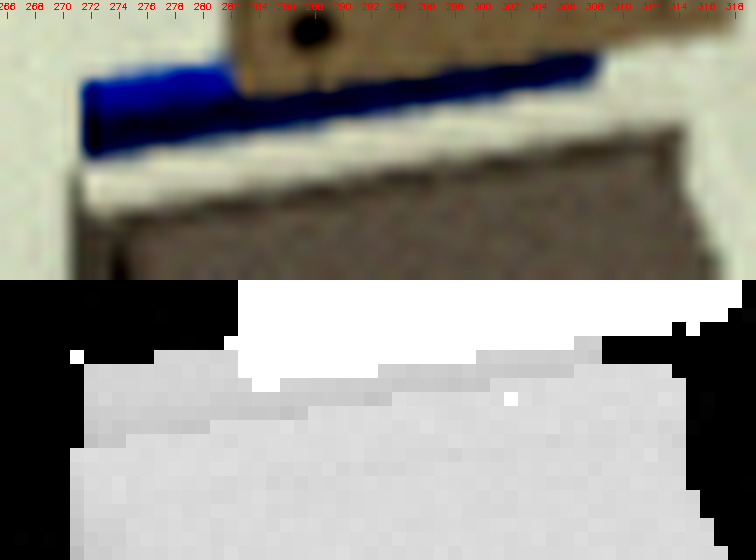

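```bash
sed -i 's/YAW=6.5/YAW=7.3/; s/F=np.array(\[.5948,-.202/F=np.array([.5953,-.202/' tgt.py
python3 - <<'E'
from tgt import *
def rd(k=8):
    F_=[];T=[]
    for _ in range(k): robot.dwell(.02); F_.append(robot.read_force());T.append(robot.read_ft_torque())
    return np.mean(F_,0),np.mean(T,0)
robot.servo_line(tcp(.018),ori=toolR(90+YAW),speed=.05)
robot.servo_line(tcp(.009),speed=.03)
f0,t0=rd(15); print('base',f0.round(2),t0.round(3)); np.savez('base.npz',f=f0,t=t0)
g=.009
while g>-.012:
    g-=.001; robot.servo_line(tcp(g),speed=.01); f,t=rd(5); fn=(f-f0)@nn
    print(round(g*1e3,1),'fn',fn.round(2),'fw',((f-f0)@ww).round(2),'fz',(f-f0)[2].round(2),'t',(t-t0).round(3))
    if fn>2.5: break
print(robot.read_t(),robot.read_position())
E
```

```text
base [-0.03  0.08 -1.93] [ 0.058 -0.152  0.005]
8.0 fn -0.07 fw 0.22 fz 0.33 t [-0.002  0.006 -0.001]
7.0 fn -0.37 fw 0.09 fz 0.33 t [-0.03   0.018  0.02 ]
6.0 fn 0.15 fw 0.04 fz 0.23 t [-0.029 -0.001 -0.003]
5.0 fn -0.21 fw 0.33 fz 0.08 t [-0.021  0.001  0.006]
4.0 fn -0.03 fw -0.38 fz -0.0 t [-0.01   0.004 -0.012]
3.0 fn 0.18 fw 0.3 fz -0.1 t [ 0.003  0.001 -0.026]
2.0 fn -0.25 fw -0.1 fz 0.07 t [-0.002 -0.016 -0.005]
1.0 fn 4.87 fw 0.06 fz 2.22 t [ 1.798  0.402 -0.106]
14.75 [ 0.59213575 -0.1968575   0.18200587]
```

Run:
```python
from tgt import *
b=np.load('base.npz'); f0,t0=b['f'],b['t']
def rd(k=8):
    F_=[];T=[]
    for _ in range(k): robot.dwell(.02); F_.append(robot.read_force());T.append(robot.read_ft_torque())
    return np.mean(F_,0)-f0,np.mean(T,0)-t0
f,t=rd(15); print('now fn',f@nn,'t',t)
g=.001
while g>-.004:
    g-=.0003; robot.servo_line(tcp(g),speed=.01); f,t=rd(10); fn=f@nn
    print(round(g*1e3,1),'fn',fn.round(2),'fw',(f@ww).round(2),'fz',f[2].round(2),'tw',(t@ww).round(3),'h',(t@ww/fn).round(3),'s mm',(t[2]/fn*1e3).round(1))
    if fn>9: break
print(robot.read_t(),robot.read_position(),robot.read_grip_width())
for k in('side','top'):
    im,d=robot.grab_frame(k); np.savez(k+'5.npz',im=im,d=d)
from ov3 import ov3
p=np.array(robot.read_position())-[0,0,.083]
Fc=F-nn*0; Fc=(p+ww*.0025-nn*.004); Fc[2]=.134
ov3('c5','5',p,Fc,YAW,YAW,{'side':((262,165,332,240),8),'top':((292,145,362,215),8)})
save('s5.png',np.load('side5.npz')['im'],(262,190,330,240),11);save('t5.png',np.load('top5.npz')['im'],(305,160,350,205),12)
```

```text
now fn 5.318468115212568 t [ 2.02726302  0.44135418 -0.10940089]
0.7 fn 6.37 fw -0.66 fz 3.09 tw 2.57 h 0.403 s mm -19.2
0.4 fn 8.02 fw -0.49 fz 3.23 tw 3.085 h 0.385 s mm -14.1
0.1 fn 9.09 fw -0.78 fz 3.77 tw 3.621 h 0.398 s mm -13.9
16.25 [ 0.59212854 -0.19692223  0.18201021] 0.09021733262898117
```

View pics/c5_side.png

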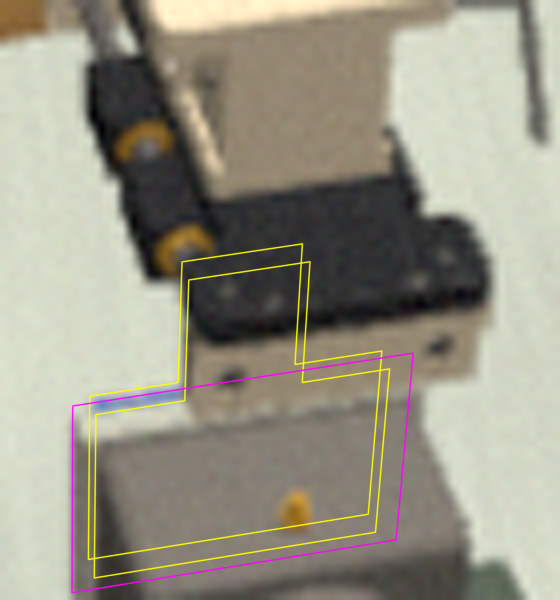

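View pics/s5.png

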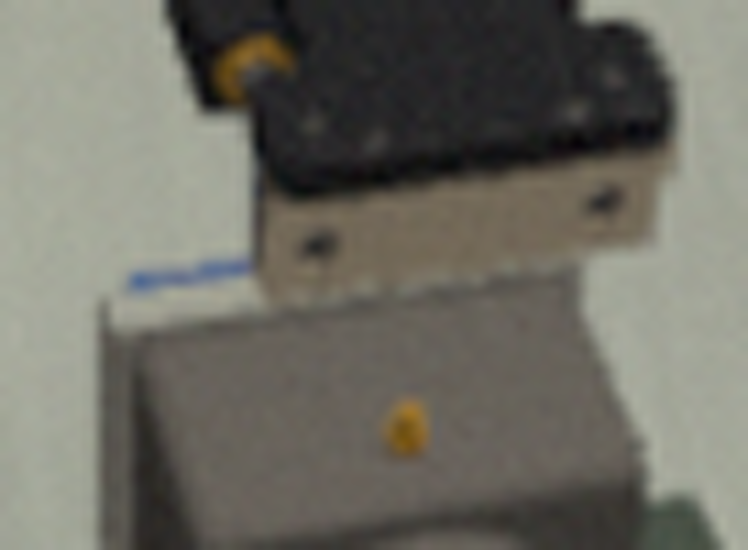

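View pics/t5.png

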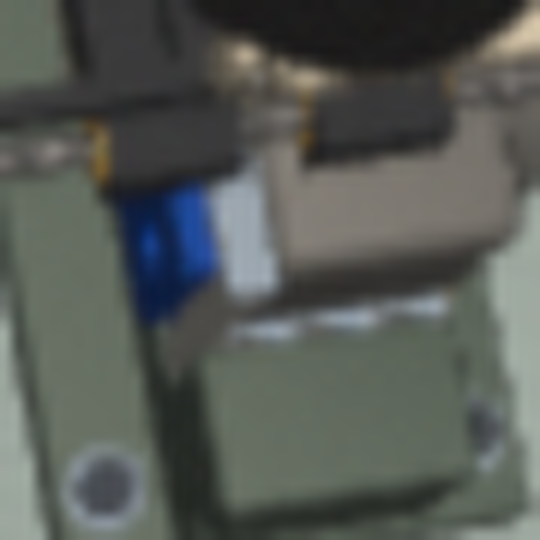

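Run:
```python
from tgt import *
R=np.array(robot.read_tcp_rot()); R0=toolR(90+YAW)
D=R@R0.T; rv=cv2.Rodrigues(D)[0].ravel(); print('rot dev deg about w,n,z',np.degrees([rv@ww,rv@nn,rv[2]]).round(3))
p=np.array(robot.read_position()); print('pos dev mm w,n,z',((p-tcp(.0001))@np.stack([ww,nn,[0,0,1]],1)*1e3).round(2))
print(robot.read_qpos(), robot.ik(tcp(.0001),R0), robot.read_effort(),robot.read_t())
```

```text
rot dev deg about w,n,z [ 0.096 -0.001  0.013]
pos dev mm w,n,z [-0.    1.32  0.  ]
[ -0.55766305  17.60044218  -9.59463865  -0.10666147 -62.81697154
 -82.08109449] [ -0.622903    17.62821577  -9.59933633   0.         -62.7724479
 -82.077097  ] [ -4.89825368 -51.47254944  28.12873185   9.64308411   0.75685021
   0.11199239] 16.35
```

Run:
```python
from tgt import *
b=np.load('base.npz'); f0,t0=b['f'],b['t']
def rd(k=20):
    F_=[];T=[]
    for _ in range(k): robot.dwell(.02); F_.append(robot.read_force());T.append(robot.read_ft_torque())
    return np.mean(F_,0)-f0,np.mean(T,0)-t0
for g,dz in((-.0001,0),(-.0001,.0003),(-.0001,.0006)):
    robot.servo_line(tcp(g,0,dz),speed=.01); f,t=rd()
    print(g,dz,'fn',(f@nn).round(2),'fw',(f@ww).round(2),'fz',f[2].round(2),'tw',(t@ww).round(3),'s mm',(t[2]/(f@nn)*1e3).round(1))
    print(robot.read_position()[2])
print(robot.read_t(),robot.read_position())
```

```text
-0.0001 0 fn 10.1 fw -1.01 fz 4.12 tw 3.952 s mm -11.4
0.18198625415489975
-0.0001 0.0003 fn 9.78 fw -0.36 fz 2.42 tw 3.729 s mm -11.7
0.18200574060094565
-0.0001 0.0006 fn 9.03 fw 0.31 fz 0.63 tw 3.539 s mm -11.8
0.1820296427468548
18.1 [ 0.59210747 -0.19694676  0.18202964]
```

Run:
```python
from tgt import *
b=np.load('base.npz'); f0,t0=b['f'],b['t']
robot.servo_line(tcp(-.0004,0,.0005),speed=.01)
A=[]
for i in range(40): robot.dwell(.04); A.append((np.array(robot.read_force())-f0)@nn)
A=np.array(A); print(A[:10].mean(),A[10:25].mean(),A[25:].mean(),A.std(),A.min(),A.max())
print('fz',robot.read_force(),'grip',robot.read_grip_width(),robot.read_position(),np.abs(robot.read_qvel()).max(),robot.read_t())
for k in('side','top'):
    im,d=robot.grab_frame(k); save(k+'6.png',im,s=1.5)
```

```text
10.678766833158564 10.69835167758279 10.53378031058478 0.41303249169912293 9.718064858164059 11.56762528079516
fz [-2.26719171 10.79818128  0.40383861] grip 0.09046699566648442 [ 0.59214431 -0.19698489  0.18203258] 0.08392375237165901 20.0167
```

View pics/side6.png

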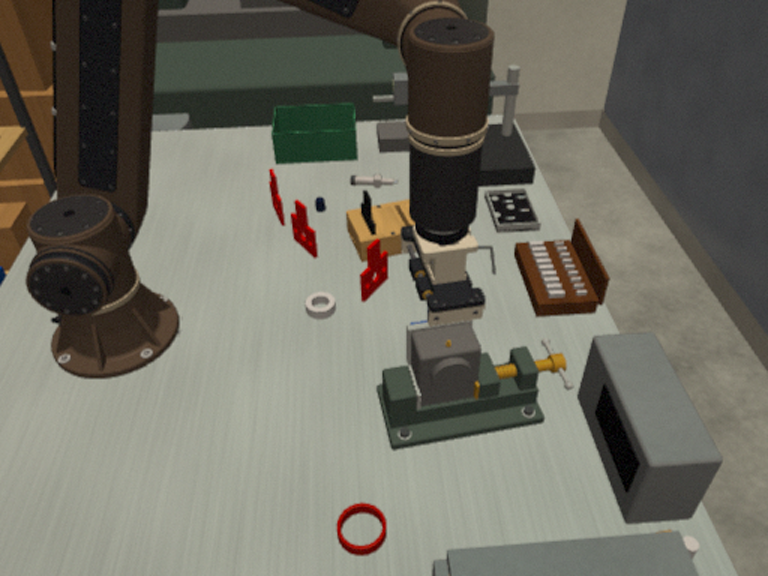

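Plate pressed at a steady 10.6 N. The scene is otherwise undisturbed: the visible red plates, ring, roller, probe and vise all stand where they were. Handing in.

```bash
python3 -c "
from rig import robot
robot.job_done(); print(robot.read_t(),robot.read_force())"
```

```text
the job is handed in; nothing more can be done
the job is handed in; nothing more can be done
```

The blue plate is out of the middle rack slot and held against the housing's machined face, upright with its tongue on top. I handed the job in at about 20 s with the arm still pressing.

**Last checks**
- **Push:** 10.5–10.7 N on average over the last 1.6 s, and never outside 9.7–11.6 N.
- **Grip:** the jaws read 8.0 mm, the plate's thickness. Vertical load on the gripper is about 0 N.
- **Flatness:** the tool was within 0.1° of upright when I checked it at about 9 N. I set the plate's yaw to the 7.3° that both cameras gave for the face. The push was centred about 12 mm to one side of the tool axis, so the two faces may not be perfectly parallel.
- **Surroundings:** in the last side picture everything else it shows is where it started. The arm hid one red plate and the bare plate, and I did not view the last top picture.

**Checks that disagreed**
- **Centring across the face:** the side view suggested the plate should move 0.5–1 mm one way, and the top view about 1.5 mm the other way. I kept the middle, so I put it within about 1–1.5 mm. The holes could not be seen once the plate was against the face.
- **Face position:** the two cameras differed by several millimetres in how far away the face was. I settled that by touching the face gently and reading the force.

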